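Close a phone screen press and jack the phone up to the pad

ROBOT

A 6-joint arm with a two-finger parallel gripper is mounted at the origin on a cart in front of the work surface, level with it; the furniture and walls round the work are solid. World frame = base frame: x ahead of the robot, y to its left, z up, the work surface at z = 0. Lengths are in mm, angles in rad, forces in N, time in s.
With the tool pointing down it reaches from about 300 to 775 mm from the base axis. Payload 14.6 kg.
Tool frame: the origin (TCP) lies at the very end of the fingers, on their centre line; the grasp point (between the pads) lies 19 mm behind it (grip_point_offset is the distance from the TCP to the grasp point, in mm); z points along the fingers, y is the line along which they close (so a half turn about z gives the same grasp; the last joint's range is limited). The gripper opens to 94 mm and grips with 3 to 60 N. Pads are 16 mm wide; open, the fingers measure 119 mm over their backs; the gripper's body (75 mm by 177 mm) begins 78 mm behind the grasp point.
Start: joints at [-1.192, 0.3, 1.521, -0, 1.321, -0.067], TCP at [237.141, -496.239, 205.446] pointing down, gripper open.
Joint ranges: [-3.03, 3.03], [-0.79, 2.21], [0.23, 2.52], [-1.04, 4.18], [0, 3.07], [-2.55, 2.55]. Speed limits (rad/s): [2.22, 2.22, 2.57, 3.14, 3.14, 3.14].

INTERFACE

Orientations are given as [roll, pitch, yaw] about the fixed x, y, z axes, in that order (R = Rz(yaw) Ry(pitch) Rx(roll)).
In Python, from cell import read_state, camera, camera_info, sign_off, grip_point_offset gives the robot as it stands.
- The arm moves only by the shell command python3 -m handwheel 'ROWS' [FORCE]. ROWS is text: rows parted by semicolons, each of 5 numbers parted by spaces: the shift along the world's x, y, z in units of 40 mm (1.0 is 40 mm), then the turn about the world's z in units of 5 degrees (1.0 is 5 degrees), then the closure, from 0 (fully open) to 1 (shut). In form: dx dy dz yaw gripper; .... A call has 1 to 12 rows; each row shifts and turns the commanded pose from where the row before left it; what a row does not reach is not made up. A row lasts 1/12 s, in which the tool goes at most 41.7 mm and 7.16 degrees, less where a joint would pass 70% of its speed; a pose out of reach is approached as far as the arm can. A call is refused whole if a number of a shift passes 1 or a number of a turn 1, either way. A call with a gripper value outside its range is refused whole. The fingers move at their own pace and stop on an object; FORCE is the grip in N (left out, the last holds). Time passes only in rows, so rows that do not move let the fingers close. It gives the time, the measured TCP pose, the force, the opening and the grip force at its end, in the units of the state.
- read_state(): the state, without advancing time (a new reading comes with each control period).
- camera(name): name is "scene" or "top" or "wrist"; returns (picture, depth): 480x640x3 uint8, red, green, blue; 480x640 float32, mm along the optical axis (not along the pixel's ray), 0 where there is no reading.
- camera_info(name): a dict with "intrinsics" (3x3 intrinsics, pixels), "world_from_camera" (4x4, takes a point from camera to world coordinates). Camera axes: x right, y down, z forward; pixel columns grow to the right and rows downward; lengths in mm; the calibration is good to about 2 mm. A picture is of the moment at which its call begins: read the wrist's pose just before it. camera_info takes no time and is no camera call; for the wrist camera it gives the pose at the moment of the call.
- sign_off(): hands the job in; it is judged then, once.
The state is a dict: "clock": time; "joints": joint angles; "qd": joint speeds; "effort": joint torques, N m; "eef_pos": TCP position; "eef_rot": TCP orientation; "wrist_force": force on the tool from outside, world axes, zero at the start; "moment": the same for the moment, N m; "finger_gap": finger opening in mm; "finger_force": force on a finger pad.
Only numpy, scipy, OpenCV 4.12 (cv2) and the standard library are available. Lean on these libraries where they do the work, as an engineer would, in place of code of your own. Each camera call takes 0.05 s, during which the arm holds its last target. There are 200 camera calls.

TASK

Close the phone press: take the blue top plate by its yellow bar and lower it, level and without dropping it, over the two guide pins until it rests fully on both shoulders. Then turn the red knob to raise the jack until the phone's glass just touches the black pad under the plate, without lifting the plate noticeably off its shoulders. Let go of everything, and leave the jar and the black tin where they stand.

Things in the scene. Friction and masses are not known exactly. Their poses are not given: they have to be found in the camera images.
- press: The fixed press: grey base 110 mm (x) by 230 mm (y), 10 mm thick, origin under its centre. A scissor jack carrying the phone is in the middle, a steel guide pin 92 mm to either side (+y and -y), the knob on the -x side
- seat (a point): Point half-way between the two guide pins at shoulder height, axes as the press. Each pin stands on a dark post 20 mm in diameter; its top, 86 mm above the bench, is the shoulder that carries the plate. Above it the pin is 10 mm thick for 24 mm, then tapers to 4 mm at its tip, 38 mm above the shoulder
- plate_under (a point): Loose blue top plate, 60 mm (x) by 224 mm (y), 10 mm thick, 0.35 kg, with two 14 mm through holes on its y axis, 92 mm either side of the centre; it fits either way round. Starts lying on the bench on the rubber pad under its centre (40 x 60 mm, 6 mm thick). This point: centre of the metal's underside; seated, it coincides with seat, y axes parallel
- plate_grip (a point): Centre of the yellow grip bar on the plate, 50 mm long (plate x), 18 mm wide (plate y), standing 30 mm high on the plate's upper face; this point is 27 mm above the plate's underside and 13 mm below the bar's top. Grip across the 18 mm width, fingers closing along the plate's y
- pad_face (a point): Centre of the lower face of the rubber pad, 6 mm below the plate's underside
- phone_top (a point): Centre of the upper face (glass) of the phone, 144 x 69 mm, fixed on the jack's platform and long in the press's y; it rises with the jack. With the jack fully down it is 64 mm above the bench; with the plate seated it meets the pad at 80 mm
- knob_grip (a point): On the vertical axis of the red knob, half-way up it. The knob is round, 40 mm in diameter, from 43 to 67 mm above the bench, 105 mm to the -x side of the press's centre, above a black drive box 44 mm square whose top is 38 mm above the bench. Grip it from above at any angle
- knob (a joint): Angle of the knob, rad: grows turning clockwise seen from above, 0 (jack fully down) to 4.4. Turning it takes about 0.15 N m and it stays where it is left
- jack (a joint): Height of the jack's platform above its lowest, m, 0 to 0.022: 5 mm per radian of clockwise turn. At 0.016 the phone touches the pad of a seated plate; beyond that it lifts the plate. Starts between 0.003 and 0.009
- flux_jar: bystander: small jar with a yellow lid, 36 mm across, 33 mm high, origin under its centre
- tip_cleaner: bystander: round black tin with brass wool, 50 mm across, 38 mm high, origin under its centre

How it is judged (in metres and radians):
On the way:
1. the plate rests on both shoulders, level, with the phone still clear of its pad by more than 3 mm (horizontal distance between plate_under and seat below 0.004 m and angle between the y axis of plate_under and the y axis of seat, either way round below 0.06 rad and z of plate_under in the frame of seat between -0.003 and 0.0015 m and angle between plate_under's own z axis and vertical below 0.03 rad and value of joint jack below 0.013 m), for 0.2 s.
At the end, for the whole second after the job is handed in: The plate is on both pins (centre within 4 mm, in line within 0.06 rad, level within 0.04 rad), less than 3 mm above its shoulders, and the phone's glass is within 1.2 mm of the pad; jack and plate at rest (horizontal distance between plate_under and seat below 0.004 m and angle between the y axis of plate_under and the y axis of seat, either way round below 0.06 rad and z of plate_under in the frame of seat between -0.003 and 0.003 m and angle between plate_under's own z axis and vertical below 0.04 rad and z of pad_face in the frame of phone_top below 0.0012 m and velocity of joint jack between -0.002 and 0.002 m/s and linear speed of plate below 0.01 m/s); the robot touches nothing.
It fails at once if the plate was dropped onto the press (faster than 0.35 m/s within 30 mm above the shoulders) (horizontal distance between plate_under and seat below 0.03 m and z of plate_under in the frame of seat below 0.03 m and linear speed of plate above 0.35 m/s).
It fails at once if the jar was moved by more than 30 mm (distance of flux_jar from where it was at the start of the episode above 0.03 m).
It fails at once if the tin was moved by more than 30 mm (distance of tip_cleaner from where it was at the start of the episode above 0.03 m).
It also fails if it takes over 51 s, if anything falls off the work surface, if the arm or the gripper's body presses on something with over 40 N, if the wrist force passes 120 N, or if a joint passes its speed limit or range.

## Working session

There is one attempt and no reset: what is moved stays moved. The work goes in short steps, Python scripts to look and compute and a shell command to move; the robot and the scene stay as the last step left them, time stands still between calls to the robot, and variables do not carry over. Pictures are saved under pics/ and viewed, at most 13 in all, crops included, and the job is handed in when it is done.

```bash
mkdir -p pics
cat > h.py <<'E'
import numpy as np, cv2
from cell import *
def cloud(name):
    img,d=camera(name); i=camera_info(name); K=np.array(i["intrinsics"]); T=np.array(i["world_from_camera"])
    v,u=np.mgrid[:480,:640]
    P=np.stack([(u-K[0,2])/K[0,0]*d,(v-K[1,2])/K[1,1]*d,d],-1)@T[:3,:3].T+T[:3,3]
    P[d==0]=np.nan
    return img,P,K,T
E
python3 - <<'E'
from h import *
s=read_state(); print({k:np.round(v,3) for k,v in s.items()}, grip_point_offset)
for n in ("top","scene"):
    img,P,K,T=cloud(n); cv2.imwrite(f"pics/{n}0.png",img[:,:,::-1]); np.savez(f"{n}0.npz",img=img,P=P); print(n,T.round(2))
E
```

```text
{'clock': np.float64(0.0), 'joints': array([-1.192,  0.3  ,  1.522,  0.   ,  1.321, -0.067]), 'qd': array([-0.001, -0.   , -0.001, -0.   , -0.   , -0.001]), 'effort': array([-2.0000e-03, -5.3182e+01, -3.5274e+01,  7.1000e-02,  2.4000e-02,
       -0.0000e+00]), 'eef_pos': array([ 237.051, -495.991,  204.883]), 'eef_rot': array([-3.14 , -0.   ,  0.446]), 'wrist_force': array([-0.435,  0.274, -0.601]), 'moment': array([ 0.027, -0.04 ,  0.005]), 'finger_force': np.float64(0.0), 'finger_gap': np.float64(93.706)} 18.8
top [[ 2.00000e-02 -1.00000e+00  9.00000e-02  4.73600e+02]
 [-1.00000e+00 -2.00000e-02 -0.00000e+00  2.51240e+02]
 [ 1.00000e-02 -9.00000e-02 -1.00000e+00  1.07264e+03]
 [ 0.00000e+00  0.00000e+00  0.00000e+00  1.00000e+00]]
scene [[-5.3000e-01 -3.8000e-01  7.6000e-01 -2.1657e+02]
 [-8.5000e-01  2.2000e-01 -4.8000e-01  7.4429e+02]
 [ 2.0000e-02 -9.0000e-01 -4.4000e-01  5.5151e+02]
 [ 0.0000e+00  0.0000e+00  0.0000e+00  1.0000e+00]]
```

View pics/top0.png

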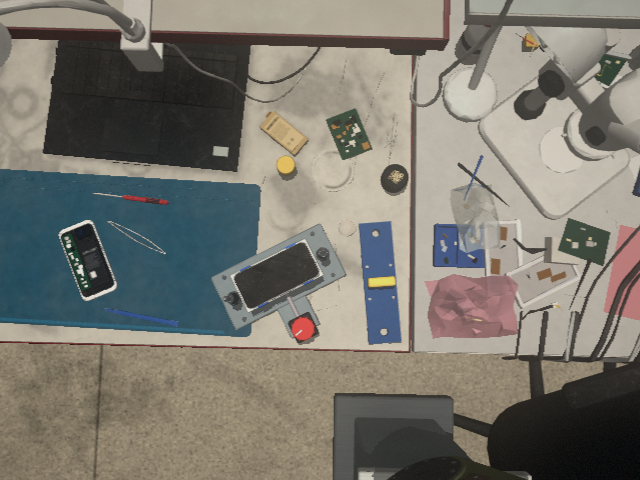

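View pics/scene0.png

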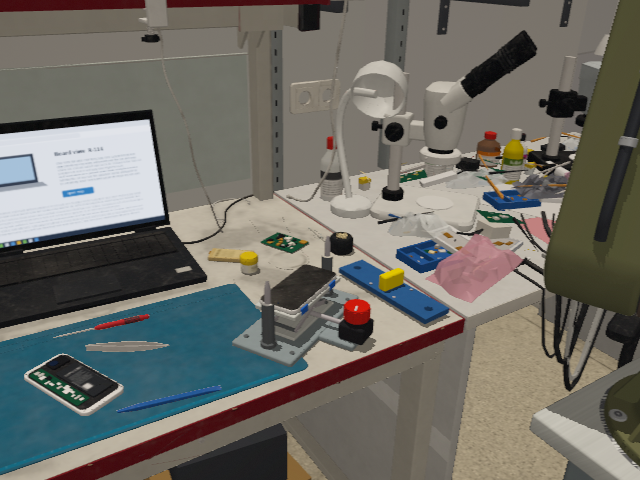

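The top view shows the plate with its bar at about (381,282), and its holes near (376,234) and (384,331). The press is centred near (278,275), with pins near (234,298) and (325,243) and the knob at (303,328). The jar is at (286,166) and the tin at (395,178). Next I'll measure these.

Run:
```python
from h import *
for n in ("top","scene"):
    z=np.load(f"{n}0.npz"); P=z["P"]; img=z["img"]; hsv=cv2.cvtColor(img,cv2.COLOR_RGB2HSV); H,S,V=[hsv[...,i].astype(int) for i in range(3)]
    X,Y,Z=[P[...,i] for i in range(3)]
    roi=(X>200)&(X<700)&(Y>-200)&(Y<400)
    def rep(name,m):
        p=P[m]; 
        if len(p)<5: print(n,name,len(p)); return
        r=cv2.minAreaRect(p[:,:2].astype(np.float32)); print(n,name,len(p),'mean',p.mean(0).round(1),'medz',np.median(p[:,2]).round(1),'rect',np.round(r[0],1),np.round(r[1],1),round(r[2],1))
    rep('bar',roi&(H>20)&(H<35)&(S>150)&(Z>30)&(Z<60)&(X<430))
    rep('lid',roi&(H>18)&(H<35)&(S>120)&(Z>20)&(Z<45)&(X>430))
    rep('knob',roi&((H<8)|(H>172))&(S>150)&(Z>60)&(Z<75))
    rep('plate',roi&(H>100)&(H<125)&(S>120)&(Z>11)&(Z<22)&(Y<150))
    rep('phone',roi&(Z>60)&(Z<90)&(V<70)&(X<500))
    m=roi&(Z>90)&(Z<135)&(X<500); rep('pins',m)
    if m.any():
        q=m.astype(np.uint8); k,l=cv2.connectedComponents(q)
        for i in range(1,k): rep('pin%d'%i,l==i)
    rep('tin',roi&(Z>28)&(Z<50)&(V<90)&(X>480)&(Y<120))
```

```text
top bar 0
top lid 134 mean [559.6 175.1  39.3] medz 42.6 rect [527.2  84.6] [571.9 127.3] 64.3
top knob 375 mean [411.5 267.2  66.7] medz 66.6 rect [411.2 267.8] [38.5 37. ] 1.5
top plate 98 mean [547.4  -5.1  17.9] medz 18.2 rect [567.7 -11.8] [77.2 74.5] 1.5
top phone 1315 mean [480.4 337.9  70.7] medz 70.6 rect [472.9 325.2] [136.8  54.2] 90.0
top pins 31 mean [460.5 395.4 110.6] medz 113.4 rect [460.2 396.1] [6.4 9. ] 81.1
top pin1 31 mean [460.5 395.4 110.6] medz 113.4 rect [460.2 396.1] [6.4 9. ] 81.1
top tin 371 mean [637.7 -11.6  35.1] medz 34.2 rect [634.9 -44.2] [344.5 104. ] 58.8
scene bar 0
scene lid 454 mean [529.6 167.2  33.2] medz 32.6 rect [588.5 220.7] [303.3  45.6] 44.3
scene knob 329 mean [405.8 270.4  64.8] medz 65.2 rect [407.1 268.9] [40.3 40.2] 2.5
scene plate 1839 mean [489.2  98.8  14.4] medz 14.4 rect [494.5  39.9] [228.6 220.3] 0.0
scene phone 915 mean [476.8 338.7  69.6] medz 69.5 rect [471.7 327.2] [ 56.4 145.5] 0.0
scene pins 56 mean [455.7 397.7 105.6] medz 106.2 rect [456.5 396.6] [8.3 6.5] 0.2
scene pin1 56 mean [455.7 397.7 105.6] medz 106.2 rect [456.5 396.6] [8.3 6.5] 0.2
scene tin 173 mean [628.9 -30.1  33.1] medz 32.0 rect [645.8 -45.7] [343.8  90.1] 66.2
```

Run:
```python
from h import *
for n in ("top","scene"):
    z=np.load(f"{n}0.npz"); P=z["P"]; img=z["img"]; hsv=cv2.cvtColor(img,cv2.COLOR_RGB2HSV); H,S,V=[hsv[...,i].astype(int) for i in range(3)]
    X,Y,Z=[P[...,i] for i in range(3)]
    def rep(name,m,c=True):
        if c:
            k,l,st,_=cv2.connectedComponentsWithStats(m.astype(np.uint8))
            if k<2: print(n,name,'none');return
            m=l==1+np.argmax(st[1:,4])
        p=P[m]; r=cv2.minAreaRect(p[:,:2].astype(np.float32)); print(n,name,len(p),'mean',p.mean(0).round(1),'medz',np.median(p[:,2]).round(1),'rect',np.round(r[0],1),np.round(r[1],1),round(r[2],1))
    rep('bar',(H>20)&(H<35)&(S>150)&(Z>42)&(Z<52)&(X<530))
    rep('lid',(H>18)&(H<35)&(S>120)&(Z>20)&(Z<45)&(X>560))
    rep('plate',(H>100)&(H<125)&(S>120)&(Z>10)&(Z<22)&(Y>50)&(Y<200))
    rep('phone',(Z>60)&(Z<90)&(V<70)&(X<600)&(Y>200))
    m=(Z>92)&(Z<135)&(X<600)&(X>400)&(Y>200)&(Y<450)
    k,l=cv2.connectedComponents(m.astype(np.uint8))
    for i in range(1,k): rep('pin%d'%i,l==i)
    rep('tin',(Z>25)&(Z<50)&(V<90)&(X>580)&(Y<150)&(Y>50)&(X<680))
    rep('base',(Z>5)&(Z<14)&(S<80)&(Y>180)&(Y<460)&(X<620),)
z=np.load("top0.npz");c=cv2.resize(z["img"][200:360,200:420],None,fx=3.6,fy=3.6,interpolation=2)[:,:,::-1]; cv2.imwrite("pics/c1.png",c)
for p in [(376,234),(384,331),(234,298),(325,243),(381,282)]: print(p,z["P"][p[1],p[0]].round(1))
```

```text
top bar none
top lid 259 mean [709.7 308.1  32.7] medz 32.8 rect [709.9 307.8] [33.2 31.9] 0.9
top plate none
top phone 2804 mean [502.5 317.8  70.6] medz 70.5 rect [503.6 316.8] [ 65.  139.9] 28.3
top pin1 26 mean [545.1 235.1 113.4] medz 113.8 rect [545.4 234.8] [7.8 8.5] 0.7
top pin2 31 mean [460.7 395.5 111.3] medz 113.4 rect [460.4 396.7] [8.1 9. ] 41.8
top tin 116 mean [674.3 103.7  31.3] medz 31.2 rect [673.6 103. ] [37.2 12.4] 89.6
top base 3845 mean [492.9 308.1   9.7] medz 9.7 rect [477.1 303.3] [169.1 231.7] 27.8
scene bar 121 mean [493.8 129.3  43.8] medz 43.7 rect [494.4 129.4] [17.5 50.3] 4.8
scene lid 207 mean [703.2 312.   28.5] medz 29.9 rect [707.8 310.5] [37.3 34.8] 14.3
scene plate 1885 mean [480.3 130.9  14.1] medz 14.2 rect [494.1 128.5] [224.4  64.7] 5.7
scene phone 1899 mean [497.2 319.7  69.8] medz 69.4 rect [499.7 319.8] [ 65.6 198.6] 28.6
scene pin1 85 mean [543.  237.7 105.9] medz 105.6 rect [543.4 237.5] [9.1 9.8] 55.1
scene pin2 106 mean [456.5 399.8 106.4] medz 106.8 rect [456.4 399.5] [9.  8.6] 60.0
scene tin 78 mean [672.4 108.4  29.1] medz 29.0 rect [671.8 106.4] [41.  13.9] 85.7
scene base 2363 mean [450.4 361.9   8.8] medz 8.7 rect [449.3 346.6] [176.3 132.9] 27.9
(376, 234) [587.6 133.7  -1.4]
(384, 331) [405.2 116.   -1.2]
(234, 298) [461.1 387.6  82.6]
(325, 243) [567.2 230.5   8.3]
(381, 282) [495.7 128.6  46.2]
```

View pics/c1.png

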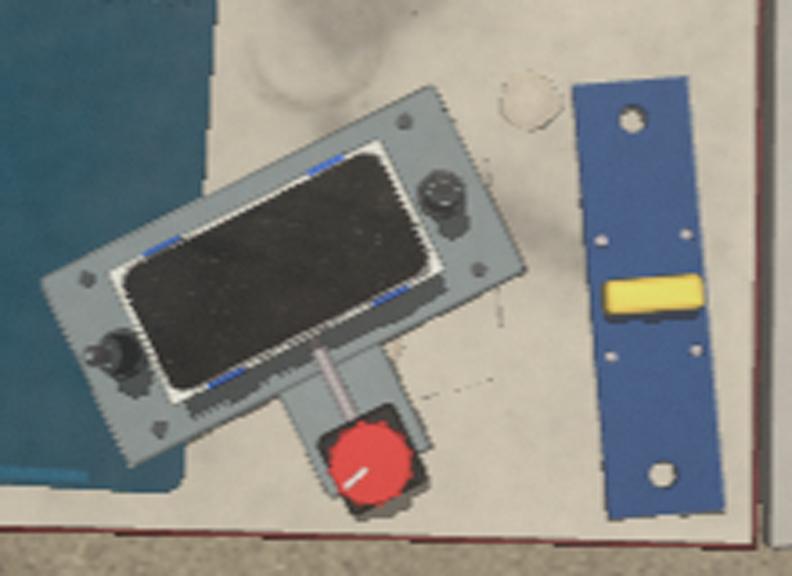

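The crop confirms the layout: the phone is mid-press, pins sit either side of it, the knob's white mark is visible, and the plate's holes are clear. The press is near (501,317) with yaw about 28°. The plate is near (495,129) with its long axis about 5.5° from x. I'll view the press with the wrist camera first, since it is on the way at nearly the right yaw.

```bash
python3 -m handwheel '.3 .92 .08 0 0;.3 .92 .08 0 0;.3 .92 .08 0 0;.3 .92 .08 0 0;.3 .92 .08 0 0;.3 .92 .08 0 0;.3 .92 .08 0 0;.3 .92 .08 0 0;.3 .92 .08 0 0;.3 .92 .08 0 0;.3 .92 .08 .25 0' && python3 -m handwheel '.3 .92 .08 .25 0;.3 .92 .08 0 0;.3 .92 .08 0 0;.3 .92 .08 0 0;.3 .92 .08 0 0;.3 .92 .08 0 0;.3 .92 .08 0 0;.3 .92 .08 0 0;.3 .92 .08 0 0;.3 .92 .08 0 0;.3 .92 .08 0 0;0 0 0 0 0'
python3 - <<'E'
from h import *
s=read_state(); print(s["clock"],s["eef_pos"].round(2),s["eef_rot"].round(4),np.round(s["joints"],2))
img,P,K,T=cloud("wrist"); np.savez("w1.npz",img=img,P=P,K=K,T=T,pos=s["eef_pos"],rot=s["eef_rot"]); print(T.round(2),K)
cv2.imwrite("pics/w1.png",img[:,:,::-1])
E
```

```text
clock: 1.02
eef_pos: [369.1, -89.6, 240.8]
eef_rot: [3.141, -0.0, 0.467]
wrist_force: [0.2, 0.3, 0.5]
finger_gap: 93.9
finger_force: 0.0
clock: 2.02
eef_pos: [501.5, 318.2, 274.2]
eef_rot: [-3.141, 0.002, 0.493]
wrist_force: [-0.8, 0.1, -1.0]
finger_gap: 94.3
finger_force: 0.0
2.0167 [501.46 318.2  274.25] [-3.1408e+00  1.8000e-03  4.9290e-01] [0.5  0.36 1.28 0.   1.5  1.58]
[[ 4.7000e-01 -8.6000e-01 -2.1000e-01  5.6068e+02]
 [-8.8000e-01 -4.6000e-01 -1.1000e-01  3.4715e+02]
 [-0.0000e+00  2.3000e-01 -9.7000e-01  4.5288e+02]
 [ 0.0000e+00  0.0000e+00  0.0000e+00  1.0000e+00]] [[368.07194912   0.         322.08068398]
 [  0.         368.07194912 240.08276579]
 [  0.           0.           1.        ]]
```

View pics/w1.png

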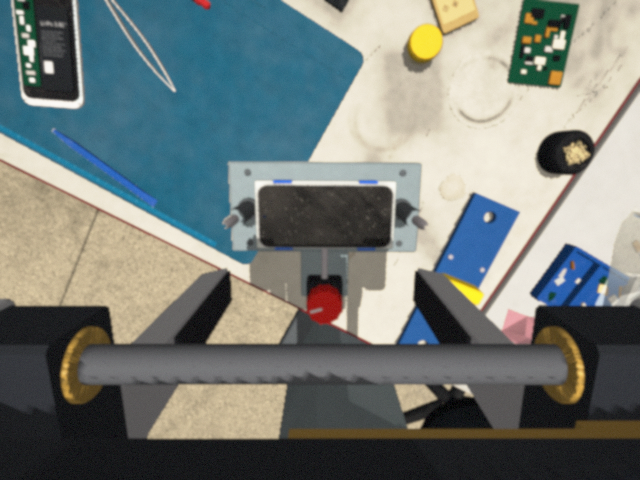

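The wrist picture shows the press nearly square in view, with pins at about (235,213) and (410,213) and the phone at (325,216). Now I'll measure the pins, phone and base.

```bash
cat > m.py <<'E'
from h import *
def press(f):
    z=np.load(f); P=z["P"]; img=z["img"]; hsv=cv2.cvtColor(img,cv2.COLOR_RGB2HSV); V=hsv[...,2]; X,Y,Z=[P[...,i] for i in range(3)]
    near=(np.hypot(X-501,Y-317)<135)&(np.mgrid[:480,:640][0]<262)
    m=near&(Z>92)&(Z<130); k,l,st,_=cv2.connectedComponentsWithStats(m.astype(np.uint8)); c=[]
    for i in range(1,k):
        if st[i,4]<15: continue
        p=P[l==i]; r=cv2.minEnclosingCircle(p[:,:2].astype(np.float32)); b=[p[(p[:,2]>a)&(p[:,2]<a+10)].mean(0).round(1) for a in (92,102,112)]
        print('pin',len(p),p.mean(0).round(1),'circ',np.round(r[0],1),round(r[1],1),'z',p[:,2].max().round(1)); [print('   ',q) for q in b]
    m=near&(Z>62)&(Z<80)&(np.hypot(X-501,Y-317)<82)&(V<110); p=P[m]; r=cv2.minAreaRect(p[:,:2].astype(np.float32)); print('phone',np.round(r[0],1),np.round(r[1],1),r[2],'z',np.median(p[:,2]))
    m=near&(Z>5)&(Z<14);p=P[m]; r=cv2.minAreaRect(p[:,:2].astype(np.float32)); print('base',np.round(r[0],1),np.round(r[1],1),r[2],'z',np.median(p[:,2]))
    m=(hsv[...,1]>150)&(Z>60)&(Z<75)&(np.hypot(X-409,Y-268)<30);p=P[m]
    if len(p): r=cv2.minEnclosingCircle(p[:,:2].astype(np.float32)); print('knob',np.round(r[0],1),r[1],np.median(p[:,2]))
E
python3 -c "
from m import *; press('w1.npz')"
```

```text
pin 130 [463.2 393.8 110. ] circ [461.1 394.7] 4.9 z 124.5
    [464.  393.5  97.2]
    [463.7 393.5 108.1]
    [462.5 394.1 116.8]
pin 133 [547.  235.1 109.7] circ [546.8 232.8] 5.0 z 124.9
    [546.9 235.9  97.3]
    [547.1 235.7 108.1]
    [547.  234.4 116.5]
phone [497.9 319.3] [ 68.8 155.4] 28.119470596313477 z 70.37495822570304
base [504.9 314.3] [144.9 242.8] 18.679950714111328 z 9.612098567848705
knob [410.9 264.5] 21.503334045410156 66.55057587556445
```

```bash
python3 -m handwheel '0 -.34 -.13 .96 0;0 -.34 -.13 .96 0;0 -.34 -.13 .96 0;0 -.34 -.13 .96 0;0 -.34 -.13 .96 0;0 -.34 -.13 .96 0;-.02 -.34 -.13 .96 0;-.02 -.34 -.13 .96 0;-.02 -.34 -.13 .96 0;-.02 -.34 -.13 .96 0;-.02 -.34 -.13 .96 0;-.02 -.34 -.13 .96 0' && python3 -m handwheel '-.02 -.34 -.13 .96 0;-.02 -.34 -.13 .96 0;0 0 0 0 0;0 0 0 0 0'
cat > pl.py <<'E'
from h import *
def plate(f):
    z=np.load(f); P=z["P"]; img=z["img"]; hsv=cv2.cvtColor(img,cv2.COLOR_RGB2HSV); H,S,V=[hsv[...,i].astype(int) for i in range(3)]; Z=P[...,2]; X,Y=P[...,0],P[...,1]
    K,T=z["K"],z["T"]
    m=(H>20)&(H<35)&(S>120)&(Z>43)&(Z<52)&(np.hypot(X-495,Y-129)<45); p=P[m]; r=cv2.minAreaRect(p[:,:2].astype(np.float32)); print('bar top',np.round(r[0],1),np.round(r[1],1),r[2],'z',np.median(p[:,2]),len(p))
    m=(H>100)&(H<125)&(S>110)&(np.abs(X-495)<125)&(np.abs(Y-129)<60)&(Z<25)
    q=P[m]; print('plate z',np.median(q[:,2]))
    r=cv2.minAreaRect(q[:,:2].astype(np.float32)); print('plate rect',np.round(r[0],1),np.round(r[1],1),r[2])
    # holes: pixel contours -> ray to plane z=16
    cm=m.astype(np.uint8); cs,hi=cv2.findContours(cm,cv2.RETR_CCOMP,cv2.CHAIN_APPROX_NONE)
    for c,h in zip(cs,hi[0]):
        if h[3]>=0 and 40<cv2.contourArea(c)<1500:
            uv=c[:,0].astype(float); d=np.stack([(uv[:,0]-K[0,2])/K[0,0],(uv[:,1]-K[1,2])/K[1,1],np.ones(len(uv))],1)@T[:3,:3].T
            w=T[:3,3]+d*((16-T[2,3])/d[:,2])[:,None]; r=cv2.minAreaRect(w[:,:2].astype(np.float32)); print('hole',uv.mean(0).round(),np.round(r[0],1),np.round(r[1],1))
E
python3 - <<'E'
from h import *
s=read_state(); print(s["clock"],s["eef_pos"].round(2),s["eef_rot"].round(4),np.round(s["joints"],2))
img,P,K,T=cloud("wrist"); np.savez("w2.npz",img=img,P=P,K=K,T=T,pos=s["eef_pos"],rot=s["eef_rot"])
cv2.imwrite("pics/w2.png",img[:,:,::-1])
from pl import plate; plate("w2.npz")
E
```

```text
clock: 3.07
eef_pos: [495.8, 148.6, 213.2]
eef_rot: [-3.142, 0.0, 1.498]
wrist_force: [0.7, -0.1, -0.1]
finger_gap: 94.1
finger_force: 0.0
clock: 3.4
eef_pos: [494.4, 122.2, 203.2]
eef_rot: [-3.141, -0.0, 1.658]
wrist_force: [-0.5, -0.0, 0.0]
finger_gap: 93.9
finger_force: 0.0
3.4 [494.42 122.23 203.16] [-3.1414 -0.      1.6583] [0.17 0.21 1.64 0.   1.29 0.08]
bar top [498.3 128. ] [17.  49.2] 5.494768142700195 z 45.56639092786338 904
plate z 15.883596093563398
plate rect [498.2 128.3] [222.2  58.6] 5.836771011352539
hole [296. 237.] [470.2 103.3] [8.9 8.7]
hole [355. 237.] [530.6 109.1] [8.7 8.9]
hole [235. 216.] [408.  119.6] [14.  16.1]
hole [415. 214.] [588.1 137.9] [15.3 14.7]
hole [295. 194.] [466.1 146.9] [8.  7.9]
hole [356. 193.] [525.9 152.7] [8.3 8.5]
```

View pics/w2.png

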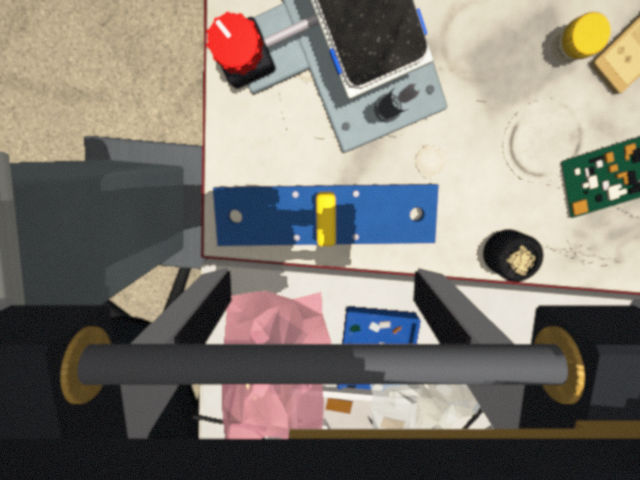

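The plate is centred near (498.2,128.4) by the wrist camera, with its axis at 5.8°. The wrist reads about 2 mm high in tool y against the other cameras. After the grasp I'll measure that bias again, because the grip centres the bar. Now descend and grasp.

```bash
python3 -m handwheel '.04 .15 -.8 .16 0;0 0 -.9 0 0;0 0 -.9 0 0;0 0 -.9 0 0;0 0 -.5 0 0;0 0 -.3 0 0;0 0 -.2 0 0;0 0 -.08 0 0;0 0 0 0 0' 40 && python3 -m handwheel '0 0 0 0 .5;0 0 0 0 .7;0 0 0 0 .9;0 0 0 0 1;0 0 0 0 1;0 0 0 0 1;0 0 0 0 1;0 0 0 0 1' 40
```

```text
clock: 4.2
eef_pos: [496.4, 129.3, 19.9]
eef_rot: [3.142, -0.0, 1.676]
wrist_force: [0.4, -0.5, -0.2]
finger_gap: 93.9
finger_force: 0.0
clock: 4.87
eef_pos: [496.4, 128.9, 19.9]
eef_rot: [3.142, 0.0, 1.676]
wrist_force: [-0.5, -0.5, 1.0]
finger_gap: 44.2
finger_force: 0.0
```

```bash
python3 -m handwheel '0 0 0 0 1;0 0 0 0 1;0 0 0 0 1;0 0 0 0 1;0 0 0 0 1;0 0 0 0 1;0 0 0 0 1;0 0 0 0 1' && python3 -m handwheel '0 0 .2 0 1;0 0 .4 0 1;0 0 .6 0 1;0 0 .8 0 1;0 0 .9 0 1;0 0 .9 0 1;0 0 .6 0 1;0 0 .3 0 1;0 0 0 0 1;0 0 0 0 1'
python3 - <<'E'
from h import *
s=read_state(); print(s["clock"],s["eef_pos"].round(2),s["eef_rot"].round(4))
img,P,K,T=cloud("wrist"); np.savez("w3.npz",img=img,P=P,K=K,T=T,pos=s["eef_pos"],rot=s["eef_rot"])
cv2.imwrite("pics/w3.png",img[:,:,::-1])
E
```

```text
clock: 5.53
eef_pos: [496.4, 129.0, 19.9]
eef_rot: [3.141, -0.0, 1.676]
wrist_force: [1.5, 0.5, -0.4]
finger_gap: 17.8
finger_force: 40.0
clock: 6.37
eef_pos: [496.0, 128.9, 207.7]
eef_rot: [-3.141, 0.0, 1.676]
wrist_force: [-0.2, -0.0, -4.4]
finger_gap: 17.3
finger_force: 40.0
6.3667 [496.02 128.89 207.69] [-3.1414  0.      1.6763]
```

View pics/w3.png

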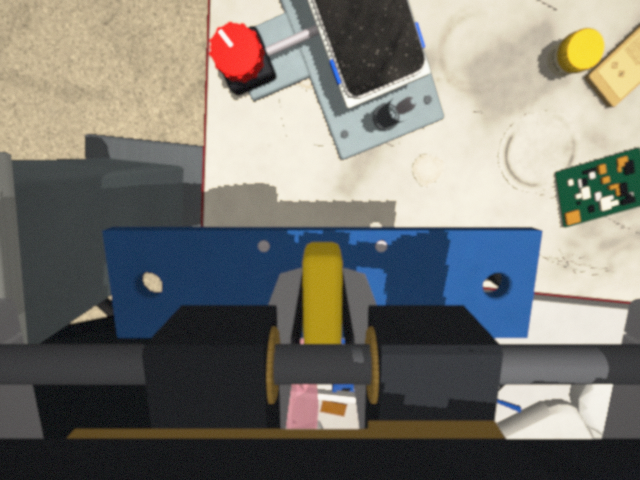

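The plate is held level. Its holes show at about (151,283) and (496,284), with the bar at (322,280) between the fingers. Next I'll compute the hole midpoint in the tool frame.

```bash
cat > hl.py <<'E'
from h import *
def tool(z,w):  # world xy -> tool frame xy
    y=z["rot"][2]; d=np.asarray(w)[:2]-z["pos"][:2]; return np.array([d@[np.cos(y),np.sin(y)],d@[np.sin(y),-np.cos(y)]])
def held(f):
    z=np.load(f); P=z["P"]; hsv=cv2.cvtColor(z["img"],cv2.COLOR_RGB2HSV); H,S,V=[hsv[...,i].astype(int) for i in range(3)]
    K,T=z["K"],z["T"]; zp=z["pos"][2]-4
    m=(H>100)&(H<125)&(S>110)&(abs(P[...,2]-zp)<9); q=P[m]; A=np.c_[q[:,:2]-q[:,:2].mean(0),np.ones(len(q))]; co=np.linalg.lstsq(A,q[:,2],rcond=None)[0]; print('plate z fit',co.round(4),'tcp z',z["pos"][2].round(1))
    cs,hi=cv2.findContours(m.astype(np.uint8),cv2.RETR_CCOMP,cv2.CHAIN_APPROX_NONE); hs=[]
    for c,h in zip(cs,hi[0]):
        if h[3]>=0 and cv2.contourArea(c)>150 and cv2.contourArea(c)<900:
            uv=c[:,0].astype(float); d=np.stack([(uv[:,0]-K[0,2])/K[0,0],(uv[:,1]-K[1,2])/K[1,1],np.ones(len(uv))],1)@T[:3,:3].T
            w=T[:3,3]+d*((co[2]-T[2,3])/d[:,2])[:,None]; r=cv2.minAreaRect(w[:,:2].astype(np.float32)); print('hole',uv.mean(0).round(),np.round(r[0],1),np.round(r[1],1),'tool',tool(z,r[0]).round(2)); hs.append(np.array(r[0]))
    if len(hs)==2: print('mid',((hs[0]+hs[1])/2).round(2),'tool',tool(z,(hs[0]+hs[1])/2).round(2),'ang',np.degrees(np.arctan2(*(hs[1]-hs[0])[::-1])),np.linalg.norm(hs[1]-hs[0]),'yaw',np.degrees(z["rot"][2]))
if __name__=="__main__":
    held("w3.npz")
    z=np.load("w1.npz"); 
    for w in [(503.5,313.6),(460.2,395.2),(546.6,231.8)]: print(tool(z,w).round(2))
    z=np.load("w2.npz"); print('plate before',tool(z,(498.2,128.4)).round(2))
E
python3 hl.py
```

```text
plate z fit [-5.000000e-04 -8.100000e-03  2.023366e+02] tcp z 207.7
hole [493. 283.] [585.3 137.7] [12.  11.7] tool [-0.69 89.74]
hole [152. 282.] [407.  119.5] [12.  13.2] tool [-1.000e-02 -8.955e+01]
hole [381. 246.] [524.1 151.8] [7.3 7.1] tool [19.81 30.37]
hole [263. 246.] [464.1 145.4] [7.1 7.3] tool [ 19.81 -29.97]
[-0.38  5.02]
[  0.09 -87.36]
[-1.12 97.48]
plate before [5.82 4.31]
```

```bash
python3 -m handwheel '.01 .2 0 -.5 1;.01 .3 0 -.9 1;.01 .3 0 -.9 1;.01 .3 0 -.9 1;.01 .3 0 -.9 1;.01 .3 0 -.9 1;.01 .3 0 -.9 1;.01 .3 0 -.9 1;.01 .3 0 -.9 1;.01 .3 0 -.9 1;.01 .3 0 -.9 1;.01 .3 0 -.9 1' && python3 -m handwheel '.01 .3 0 -.9 1;.01 .3 0 -.9 1;.01 .3 0 -.9 1;.03 .245 0 -.48 1;0 0 0 0 1;0 0 0 0 1;0 0 0 0 1'
```

```text
clock: 7.42
eef_pos: [500.5, 269.2, 205.9]
eef_rot: [-3.14, 0.003, 0.765]
wrist_force: [-0.3, -0.1, -3.6]
finger_gap: 18.0
finger_force: 40.0
clock: 8.0
eef_pos: [503.3, 314.1, 206.8]
eef_rot: [3.141, 0.002, 0.493]
wrist_force: [-0.0, -0.7, -4.0]
finger_gap: 17.8
finger_force: 40.0
```

```bash
python3 -m handwheel '0 .015 -.4 -.03 1;0 0 -.6 0 1;0 0 -.4 0 1;0 0 -.22 0 1;0 0 0 0 1;0 0 0 0 1' && python3 -m handwheel '0 0 -.1 0 1;0 0 -.1 0 1;0 0 -.1 0 1;0 0 -.05 0 1;0 0 0 0 1;0 0 0 0 1'
python3 - <<'E'
from h import *
s=read_state(); print(s["clock"],s["eef_pos"].round(2),s["eef_rot"].round(4))
img,P,K,T=cloud("wrist"); np.savez("w4.npz",img=img,P=P,K=K,T=T,pos=s["eef_pos"],rot=s["eef_rot"])
a=cv2.resize(img[240:330,100:220],None,fx=4,fy=4,interpolation=2); b=cv2.resize(img[240:330,435:555],None,fx=4,fy=4,interpolation=2)
c=np.hstack([a,b])[:,:,::-1]; c=cv2.resize(c,(800,300)); i2,_=camera("scene"); e=cv2.resize(i2[200:390,200:450],(395,300)); 
cv2.imwrite("pics/w4.png",np.vstack([c,np.pad(e[:,:,::-1],((0,0),(0,405),(0,0)))]))
E
```

```text
clock: 8.5
eef_pos: [503.8, 315.1, 143.5]
eef_rot: [3.142, -0.0, 0.489]
wrist_force: [0.1, 0.4, -2.6]
finger_gap: 17.7
finger_force: 40.0
clock: 9.0
eef_pos: [503.5, 315.4, 129.0]
eef_rot: [-3.142, 0.0, 0.489]
wrist_force: [0.3, -0.3, -3.2]
finger_gap: 18.2
finger_force: 40.0
9.0 [503.54 315.38 129.04] [-3.1416e+00  1.0000e-04  4.8860e-01]
```

View pics/w4.png

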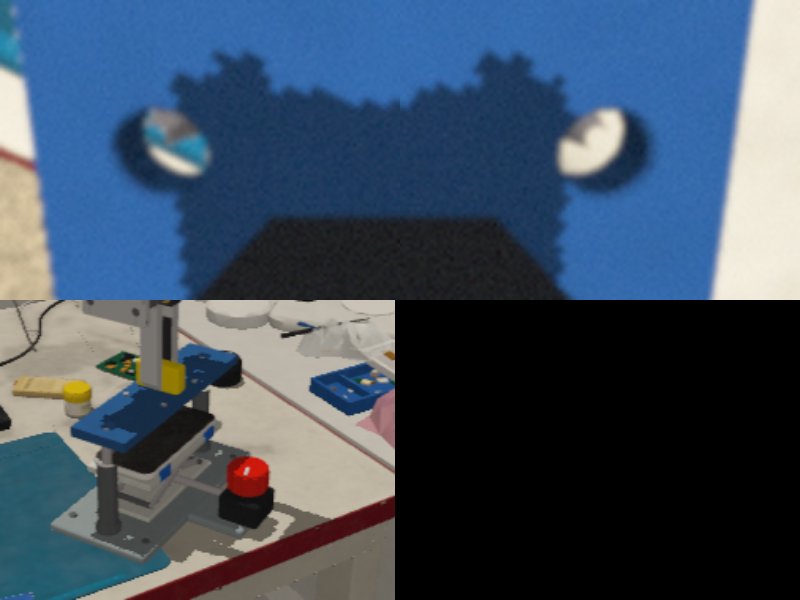

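The holes show mostly background rather than a clear pin tip. I'll project where the tips should appear and zoom in at full contrast.

Run:
```python
from h import *
from hl import held
held("w4.npz")
z=np.load("w4.npz"); K,T,img=z["K"],z["T"],z["img"]; Ti=np.linalg.inv(T); out=img.copy()
out=cv2.resize(out,None,fx=8,fy=8,interpolation=cv2.INTER_CUBIC)
for w in [(460.2,395.2),(546.6,231.8)]:
    for zz,col in ((124,(255,0,0)),(110,(0,255,0)),(86,(255,255,0))):
        c=Ti@[*w,zz,1]; p=K@c[:3]; p=p[:2]/p[2]; print(w,zz,p.round(1)); cv2.circle(out,tuple(int(x*8+4) for x in p),3,col,-1)
def crop(u): return out[255*8:305*8,u*8:(u+50)*8]
cv2.imwrite("pics/w4b.png",np.hstack([crop(126),crop(464)])[:,:,::-1])
for u0 in (140,):
    print(z["P"][270:295:4,u0:u0+24:4,2].round(0))
print(z["P"][270:295:4,478:502:4,2].round(0))
```

```text
plate z fit [-1.040000e-02 -5.900000e-03  1.246848e+02] tcp z 129.0
hole [492. 283.] [546.1 236.1] [10.5 14.3] tool [ 0.42 89.97]
hole [153. 283.] [462.2 394.2] [13.3 10.1] tool [  0.48 -89.02]
hole [381. 246.] [536.  297.9] [7.5 7.2] tool [20.42 30.69]
hole [263. 246.] [507.7 351.4] [7.3 7.1] tool [ 20.56 -29.82]
(460.2, 395.2) 124 [149.7 284.6]
(460.2, 395.2) 110 [160.9 276. ]
(460.2, 395.2) 86 [177.2 263.6]
(546.6, 231.8) 124 [499.  285.3]
(546.6, 231.8) 110 [487.4 276.6]
(546.6, 231.8) 86 [470.8 264.1]
[[125. 125. 125. 126. 125. 125.]
 [124. 116. 121. 120. 124. 125.]
 [120.   3. 123. 121. 119. 125.]
 [120. 115.   2. 122.   3.   2.]
 [120. 117.  -1.   3.   3.   3.]
 [120. 119. 116.   1.  -2.   1.]
 [124. 123. 119. 118. 118. 124.]]
[[127. 124. 125. 125. 125. 125.]
 [125. 124. 124. 124. 118.   0.]
 [126. 125. 124. 124.   1.  -1.]
 [125. 125. 117. 124.  -1.  -3.]
 [124. 124.   0.   1.  -1.  -0.]
 [125. 125.  -1.   1.  -1. 118.]
 [125. 125. 120. 118. 118. 121.]]
```

View pics/w4b.png

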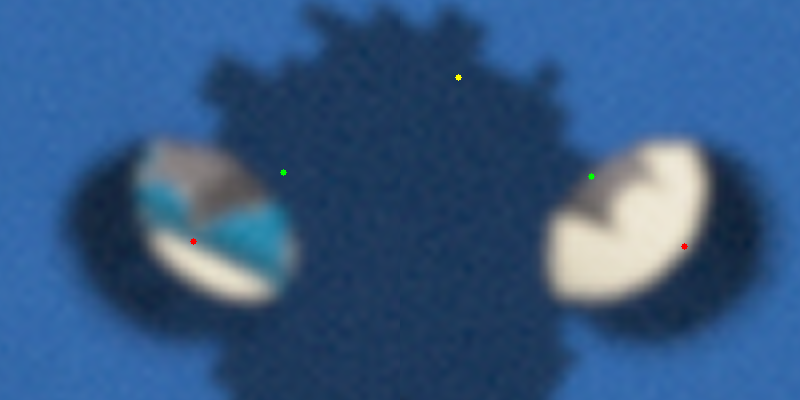

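The tips are inside both holes, showing as grey patches with depth near 122. They sit off-centre, toward the upper edge of each hole. I'll measure the offset from the depth.

```bash
cat > tip.py <<'E'
from h import *
from hl import tool
def tips(f):
    z=np.load(f); P=z["P"]; hsv=cv2.cvtColor(z["img"],cv2.COLOR_RGB2HSV); S=hsv[...,1]; Z=P[...,2]; zp=z["pos"][2]-4
    v,u=np.mgrid[:480,:640]; K,T=z["K"],z["T"]; Ti=np.linalg.inv(T)
    y=z["rot"][2]; tx=np.array([np.cos(y),np.sin(y)]); ty=np.array([np.sin(y),-np.cos(y)])
    for sgn in (-1,1):
        w=z["pos"][:2]+sgn*92*ty; c=Ti@[*w,zp,1]; p=K@c[:3]; p=p[:2]/p[2]
        m=(np.hypot(u-p[0],v-p[1])<22)&(S<110)&(Z>100); q=P[m]
        print(sgn,'nominal hole px',p.round(1),'n',len(q))
        t=np.array([tool(z,a) for a in q]); print('  grey mean uv',u[m].mean().round(1),v[m].mean().round(1),'tool',t.mean(0).round(2),'min',t.min(0).round(1),'max',t.max(0).round(1),'z',q[:,2].mean().round(1),q[:,2].max().round(1))
if __name__=="__main__":
    import sys; tips(sys.argv[1])
    z=np.load(sys.argv[1]);hsv=cv2.cvtColor(z["img"],cv2.COLOR_RGB2HSV)
    for a in (138,478):
        print(a); print(hsv[270:294:2,a:a+26:2,1]); print(z["P"][270:294:2,a:a+26:2,2].round(0).astype(int))
E
python3 tip.py w4.npz
```

```text
-1 nominal hole px [146.4 283.9] n 156
  grey mean uv 151.3 280.2 tool [  0.18 -91.72] min [ -8.6 -98.9] max [  6.2 -83.2] z 119.9 125.9
1 nominal hole px [496.3 283.8] n 162
  grey mean uv 491.2 281.0 tool [ 0.14 91.03] min [-8.7 84.2] max [  6.8 100. ] z 121.1 126.5
138
[[174 176 179 170 175 180 180 174 170 175 182 171 168]
 [176 172 175 141  96 117 133 142 170 188 190 170 177]
 [179 171 154 100  22   8  14  25  52 144 185 173 165]
 [175 190 103  56  20   9  13  12  10  46 141 169 163]
 [170 165 129 129 128  42  10  19  11   6  55 150 162]
 [184 170 160 160 181 127  20   8  26  46  73 157 168]
 [161 163 129 107 138 144  44  78 133 157 163 197 173]
 [185 159 148  44  11  48  99 148 187 205 189 176 114]
 [190 174 182  69  20  26  15  44 125 168 183 161  75]
 [163 192 161 160  49  21  33  27  13  43 125 145  92]
 [176 183 180 177 169  86   2  27  30  25  12  93 152]
 [172 173 154 176 186 162 147  85  24  12  19  99 168]]
[[125 125 124 125 124 125 124 126 125 125 125 125 124]
 [125 125 124 125 124 124 126 125 124 125 124 124 124]
 [125 124 124 116 119 121 121 120 124 124 125 125 125]
 
[... 1120 characters left out ...]
4  21  12  20  72 137 160 169 167 176]]
[[127 126 124 125 125 126 125 124 125 125 125 125 125]
 [124 124 124 125 125 125 123 124 124 126 125 124 125]
 [125 125 124 125 124 125 124 126 118  -2   0   0 119]
 [125 126 125 126 125 125 122 121 121  -2  -1  -1 116]
 [126 126 125 126 124 122 124 123   1 124  -1   0 115]
 [125 125 125 126 121 121 122   0  -1   0  -1   0 116]
 [125 125 125   0 117 122 124   1  -1   0  -3   0 116]
 [125 125 125  -1   0   0   0  -1   0  -1   0   0 116]
 [124 125 124   1   0   0   1  -1  -1   0   0 116 117]
 [125 126 124   0  -1   0  -1  -1   1   0 115 117 117]
 [125 125 125  -1  -1   0   1  -1  -1 116 118 118 119]
 [125 125 124 124 116 115 115 116 116 118 119 120 121]]
```

```bash
python3 -m handwheel '.035 .06 0 0 1;0 0 -.1 0 1;0 0 -.1 0 1;0 0 0 0 1;0 0 0 0 1'
python3 - <<'E'
from h import *
s=read_state(); print(s["clock"],s["eef_pos"].round(2),s["eef_rot"].round(4),s["moment"].round(2))
img,P,K,T=cloud("wrist"); np.savez("w5.npz",img=img,P=P,K=K,T=T,pos=s["eef_pos"],rot=s["eef_rot"])
out=cv2.resize(img,None,fx=8,fy=8,interpolation=cv2.INTER_CUBIC)
cv2.imwrite("pics/w5.png",np.hstack([out[255*8:305*8,u*8:(u+50)*8] for u in (126,464)])[:,:,::-1])
E
```

```text
clock: 9.52
eef_pos: [504.7, 317.7, 120.5]
eef_rot: [3.142, 0.001, 0.489]
wrist_force: [-1.2, -0.7, -4.1]
finger_gap: 18.0
finger_force: 40.0
9.5167 [504.73 317.66 120.54] [3.1416e+00 9.0000e-04 4.8860e-01] [-0.03 -0.01 -0.03]
```

View pics/w5.png

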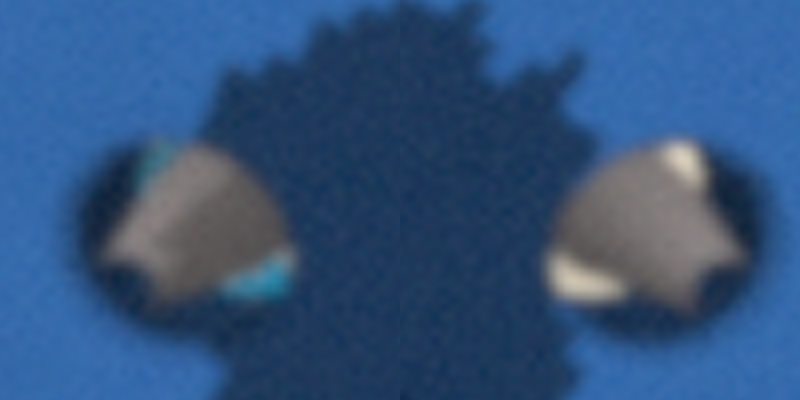

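The pins now show symmetrically in both holes. Their tips are at (130,275) and (720,275) in the crop, against hole centres of (181,237) and (655,237). After allowing for parallax, they are centred to within about 0.5 mm. Now lower the plate.

```bash
python3 -m handwheel '0 -.01 -.08 0 1;0 0 -.08 0 1;0 0 -.08 0 1;0 0 -.08 0 1;0 0 -.08 0 1;0 0 0 0 1' && python3 -m handwheel '0 0 -.025 0 1;0 0 -.025 0 1;0 0 -.025 0 1;0 0 0 0 1'
```

```text
clock: 10.07
eef_pos: [504.7, 317.2, 104.2]
eef_rot: [3.142, 0.001, 0.489]
wrist_force: [0.9, 0.7, -4.3]
finger_gap: 17.8
finger_force: 40.0
clock: 10.4
eef_pos: [504.9, 317.3, 101.9]
eef_rot: [-3.142, 0.0, 0.489]
wrist_force: [0.1, -0.2, -3.2]
finger_gap: 17.3
finger_force: 40.0
```

```bash
python3 -m handwheel '0 0 -.025 0 1;0 0 0 0 1;0 0 0 0 1' && python3 -m handwheel '0 0 -.025 0 1;0 0 0 0 1;0 0 0 0 1'
```

```text
clock: 10.65
eef_pos: [504.9, 317.4, 101.0]
eef_rot: [3.142, 0.0, 0.489]
wrist_force: [0.3, -0.2, -3.2]
finger_gap: 17.9
finger_force: 40.0
clock: 10.9
eef_pos: [504.9, 317.4, 100.0]
eef_rot: [3.142, 0.0, 0.489]
wrist_force: [-0.2, -0.2, -3.7]
finger_gap: 17.5
finger_force: 40.0
```

```bash
for i in 1; do python3 -m handwheel '0 0 -.02 0 1;0 0 0 0 1;0 0 0 0 1'; done; python3 -m handwheel '0 0 -.02 0 1;0 0 0 0 1;0 0 0 0 1'
```

```text
clock: 11.15
eef_pos: [505.1, 317.4, 99.8]
eef_rot: [-3.142, -0.001, 0.489]
wrist_force: [-3.6, -1.9, 4.9]
finger_gap: 17.5
finger_force: 40.0
clock: 11.4
eef_pos: [505.1, 317.4, 99.8]
eef_rot: [3.142, -0.001, 0.489]
wrist_force: [-5.6, -3.6, 13.7]
finger_gap: 17.6
finger_force: 40.0
```

Contact is at TCP z=99.8, so the plate is seated. Release, then rise straight up.

```bash
python3 -m handwheel '0 0 .01 0 1;0 0 0 0 1;0 0 0 0 .6;0 0 0 0 .6;0 0 0 0 .6;0 0 0 0 .6;0 0 0 0 .5;0 0 0 0 .5' && python3 -m handwheel '0 0 .2 0 .5;0 0 .5 0 .4;0 0 .8 0 .2;0 0 .8 0 0;0 0 .8 0 0;0 0 .4 0 0;0 0 0 0 0'
python3 - <<'E'
from h import *
s=read_state(); print(s["clock"],s["eef_pos"].round(2),s["eef_rot"].round(4),s["joints"].round(2))
img,P,K,T=cloud("wrist"); np.savez("w6.npz",img=img,P=P,K=K,T=T,pos=s["eef_pos"],rot=s["eef_rot"])
hsv=cv2.cvtColor(img,cv2.COLOR_RGB2HSV); H,S=hsv[...,0],hsv[...,1]; Z=P[...,2]; X,Y=P[...,0],P[...,1]
q=P[(H>100)&(H<125)&(S>110)&(Z>85)&(Z<105)&(np.hypot(X-504,Y-316)<120)]; A=np.c_[q[:,:2]-q[:,:2].mean(0),np.ones(len(q))]
print('plate fit',np.linalg.lstsq(A,q[:,2],rcond=None)[0].round(4), cv2.minAreaRect(q[:,:2].astype(np.float32)))
p=P[(S>150)&((H<8)|(H>172))&(Z>58)&(Z<75)&(np.hypot(X-411,Y-266)<35)]; print('knob',cv2.minEnclosingCircle(p[:,:2].astype(np.float32)),len(p),np.median(p[:,2]))
cv2.imwrite("pics/w6.png",img[:,:,::-1])
E
```

```text
clock: 12.07
eef_pos: [505.0, 317.4, 98.7]
eef_rot: [-3.142, 0.0, 0.489]
wrist_force: [0.9, 0.3, 0.9]
finger_gap: 45.8
finger_force: 0.0
clock: 12.65
eef_pos: [506.0, 317.9, 243.9]
eef_rot: [-3.141, -0.007, 0.489]
wrist_force: [0.5, -0.1, -0.6]
finger_gap: 83.3
finger_force: 0.0
12.65 [505.95 317.93 243.89] [-3.1415 -0.0072  0.4886] [0.5  0.38 1.33 0.   1.43 1.58]
plate fit [-8.30000e-03 -4.40000e-03  9.27513e+01] ((502.61376953125, 316.2767333984375), (60.08502960205078, 222.8953857421875), 27.96465301513672)
knob ((410.83984375, 266.6451110839844), 21.142780303955078) 1003 64.06175514281244
```

View pics/w6.png

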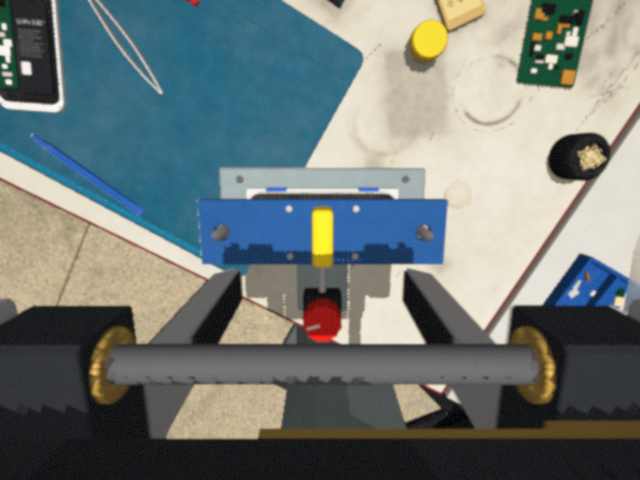

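The plate is seated: both pins show through the holes, and its top reads 28.7 mm above the knob top against a nominal 29. Next I'll move over the knob, turning the wrist back to leave room for the clockwise turn.

```bash
python3 -m handwheel '-.1 -.05 0 1 0;-.1 -.06 0 1 0;-.1 -.05 0 1 0;-.11 -.06 0 1 0;-.11 -.06 0 1 0;-.11 -.06 0 1 0;-.11 -.06 0 1 0;-.11 -.06 0 1 0;-.11 -.06 0 1 0;-.11 -.06 0 1 0;-.11 -.06 0 1 0;-.11 -.06 0 1 0' && python3 -m handwheel '-.11 -.06 0 1 0;-.11 -.06 0 1 0;-.11 -.06 0 1 0;-.11 -.06 0 1 0;-.11 -.06 0 1 0;-.11 -.05 0 1 0;-.1 -.05 0 1 0;-.1 -.05 0 1 0;-.1 -.04 0 1 0;-.09 -.03 0 1 0;0 0 0 0 0;0 0 0 0 0'
python3 - <<'E'
from h import *
s=read_state(); print(s["clock"],s["eef_pos"].round(2),np.degrees(s["eef_rot"][2]).round(2),s["joints"].round(2))
for n in ("top","scene"):
    img,P,K,T=cloud(n); np.savez(n+"7.npz",img=img,P=P,K=K,T=T)
    hsv=cv2.cvtColor(img,cv2.COLOR_RGB2HSV); H,S=hsv[...,0],hsv[...,1]; Z=P[...,2]; X,Y=P[...,0],P[...,1]
    q=P[(H>100)&(H<125)&(S>110)&(Z>85)&(Z<110)&(np.hypot(X-504,Y-316)<120)]; A=np.c_[q[:,:2]-[504,316],np.ones(len(q))]
    print(n,len(q),'plate fit',np.linalg.lstsq(A,q[:,2],rcond=None)[0].round(4), cv2.minAreaRect(q[:,:2].astype(np.float32)))
E
```

```text
clock: 13.7
eef_pos: [452.7, 289.0, 237.5]
eef_rot: [-3.14, 0.001, 1.54]
wrist_force: [0.5, -0.3, -0.2]
finger_gap: 94.1
finger_force: 0.0
clock: 14.7
eef_pos: [411.1, 268.4, 238.1]
eef_rot: [-3.14, -0.0, 2.406]
wrist_force: [-0.6, -0.1, 0.4]
finger_gap: 94.1
finger_force: 0.0
14.7 [411.08 268.44 238.09] 137.84 [ 0.5   0.14  1.64  0.    1.36 -0.33]
top 3012 plate fit [-1.7000e-03 -2.0000e-03  9.5839e+01] ((503.2485046386719, 317.03314208984375), (59.50901412963867, 221.54751586914062), 28.195438385009766)
scene 2295 plate fit [3.93000e-02 1.68000e-02 9.40334e+01] ((500.5032653808594, 317.6720275878906), (61.547821044921875, 226.96987915039062), 27.971620559692383)
```

The top camera gives the plate top at 95.8 mm and level, so it is fully seated. Descend on the knob and close gently.

```bash
python3 -m handwheel '.02 -.01 -.5 0 0;0 0 -.9 0 0;0 0 -.9 0 0;0 0 -.9 0 .2;0 0 -.8 0 .3;0 0 -.4 0 .3;0 0 -.25 0 .3;0 0 -.13 0 .3;0 0 -.05 0 .3;0 0 0 0 .4' 30 && python3 -m handwheel '0 0 0 0 .6;0 0 0 0 .8;0 0 0 0 .8;0 0 0 0 .8;0 0 0 0 .8;0 0 0 0 .8;0 0 0 0 .8'
```

```text
clock: 15.63
eef_pos: [412.6, 268.4, 46.2]
eef_rot: [3.141, 0.0, 2.408]
wrist_force: [0.1, 0.1, 0.5]
finger_gap: 62.3
finger_force: 0.0
clock: 16.22
eef_pos: [411.4, 267.3, 46.2]
eef_rot: [-3.139, 0.0, 2.409]
wrist_force: [-7.2, -9.4, 11.1]
finger_gap: 39.5
finger_force: 30.0
```

```bash
python3 -m handwheel '-.018 -.02 0 0 .8;0 0 0 0 .8;0 0 0 0 .8' && python3 -m handwheel '0 0 0 -.5 .8;0 0 0 -.5 .8;0 0 0 -1 .8;0 0 0 -1 .8;0 0 0 -1 .8;0 0 0 -1 .8;0 0 0 -1 .8;0 0 0 -1 .8;0 0 0 -.5 .8;0 0 0 -.5 .8;0 0 0 0 .8'
```

```text
clock: 16.47
eef_pos: [411.4, 267.2, 46.2]
eef_rot: [-3.141, 0.0, 2.408]
wrist_force: [-3.2, -3.7, 7.2]
finger_gap: 39.7
finger_force: 30.0
clock: 17.38
eef_pos: [411.0, 267.1, 46.2]
eef_rot: [-3.14, 0.001, 1.707]
wrist_force: [-6.5, -5.5, 10.6]
finger_gap: 39.3
finger_force: 30.0
```

```bash
cat > ph.py <<'E'
from h import *
def phone(n="top",c=(503.2,316.2),a=28.0,arr=None):
    if arr is None: img,P,K,T=cloud(n)
    else: img,P=arr
    a=np.radians(a); d=P[...,:2]-c; lx=d@[np.cos(a),np.sin(a)]; ly=d@[-np.sin(a),np.cos(a)]; Z=P[...,2]
    for lo,hi in ((31,35),(-35,-31)):
        m=(lx>lo)&(lx<hi)&(abs(ly)<62)&(Z>50)&(Z<88); q=Z[m]
        if len(q)>5: print(n,(lo,hi),len(q),'z pct',np.percentile(q,[25,50,75,90]).round(2))
    hsv=cv2.cvtColor(img,cv2.COLOR_RGB2HSV); m=(hsv[...,0]>100)&(hsv[...,0]<125)&(hsv[...,1]>110)&(abs(lx)<28)&(abs(ly)<110)&(abs(Z-97)<7); print('plate top',np.median(Z[m]).round(2))
if __name__=="__main__":
    z=np.load("top0.npz"); phone(arr=(z["img"],z["P"]))
    z=np.load("top7.npz"); phone(arr=(z["img"],z["P"]))
    phone(); s=read_state(); print(s["clock"],s["moment"].round(2))
E
python3 ph.py
```

```text
top (31, 35) 135 z pct [68.83 69.9  71.33 72.56]
top (-35, -31) 159 z pct [66.91 69.43 70.82 71.85]
plate top nan
top (31, 35) 95 z pct [68.95 70.2  71.54 73.05]
top (-35, -31) 80 z pct [67.24 68.95 70.99 71.89]
plate top 95.83
top (31, 35) 106 z pct [72.32 73.35 74.66 75.86]
top (-35, -31) 62 z pct [71.62 72.87 74.39 75.48]
plate top 95.9
17.4333 [-1.03  1.34 -0.12]
  return _methods._mean(a, axis=axis, dtype=dtype,
  ret = ret.dtype.type(ret / rcount)
```

```bash
python3 -m handwheel '-.01 -.01 0 -.5 .8;0 0 0 -1 .8;0 0 0 -1 .8;0 0 0 -1 .8;0 0 0 -1 .8;0 0 0 -1 .8;0 0 0 -1 .8;0 0 0 -1 .8;0 0 0 -1 .8;0 0 0 -1 .8;0 0 0 -1 .8;0 0 0 -.5 .8' && python3 -m handwheel '0 0 0 -.5 .8;0 0 0 -.5 .8;0 0 0 0 .8;0 0 0 0 .8' && python3 ph.py 2>/dev/null | tail -4
```

```text
clock: 18.43
eef_pos: [410.4, 267.2, 46.2]
eef_rot: [-3.141, 0.001, 0.745]
wrist_force: [-9.7, 0.1, 9.6]
finger_gap: 39.1
finger_force: 30.0
clock: 18.77
eef_pos: [410.4, 267.3, 46.2]
eef_rot: [-3.141, 0.001, 0.663]
wrist_force: [-8.5, 0.3, 9.0]
finger_gap: 39.6
finger_force: 30.0
top (31, 35) 127 z pct [77.62 78.83 80.29 80.95]
top (-35, -31) 159 z pct [75.99 77.9  79.66 80.92]
plate top 95.81
18.8167 [ 0.2   1.7  -0.12]
```

The total turn is 1.745 rad, or 8.7 mm of rise, which puts the jack at about 15.5 mm. Turn about 11° more and check the plate height.

```bash
python3 -m handwheel '0 0 0 -.5 .8;0 0 0 -.5 .8;0 0 0 -.5 .8;0 0 0 -.5 .8;0 0 0 -.2 .8;0 0 0 0 .8;0 0 0 0 .8' && python3 ph.py 2>/dev/null | tail -4;  python3 ph.py 2>/dev/null | tail -2
```

```text
clock: 19.4
eef_pos: [410.3, 267.4, 46.2]
eef_rot: [-3.141, 0.001, 0.471]
wrist_force: [-8.5, 1.1, 9.3]
finger_gap: 39.5
finger_force: 30.0
top (31, 35) 129 z pct [78.4  79.86 81.34 82.37]
top (-35, -31) 161 z pct [76.73 78.8  80.18 81.63]
plate top 95.83
19.45 [ 0.37  1.75 -0.  ]
plate top 95.84
19.5 [ 0.42  1.8  -0.04]
```

```bash
python3 -m handwheel '0 0 0 -.4 .8;0 0 0 -.4 .8;0 0 0 0 .8;0 0 0 0 .8' && python3 ph.py 2>/dev/null | tail -4;  python3 ph.py 2>/dev/null | tail -2
```

```text
clock: 19.83
eef_pos: [410.3, 267.4, 46.2]
eef_rot: [-3.14, 0.001, 0.401]
wrist_force: [-9.1, 1.6, 9.2]
finger_gap: 39.8
finger_force: 30.0
top (31, 35) 127 z pct [78.59 80.16 81.38 82.38]
top (-35, -31) 160 z pct [76.56 78.96 80.78 82.52]
plate top 95.84
19.8833 [ 0.45  1.82 -0.11]
plate top 95.82
19.9333 [ 0.42  1.83 -0.1 ]
```

```bash
python3 -m handwheel '0 0 0 -.4 .8;0 0 0 -.4 .8;0 0 0 0 .8;0 0 0 0 .8' && python3 ph.py 2>/dev/null | tail -4;  python3 ph.py 2>/dev/null | tail -2
```

```text
clock: 20.27
eef_pos: [410.3, 267.5, 46.2]
eef_rot: [-3.14, 0.001, 0.331]
wrist_force: [-8.5, 1.5, 8.8]
finger_gap: 39.5
finger_force: 30.0
top (31, 35) 129 z pct [78.94 80.25 81.5  82.61]
top (-35, -31) 161 z pct [77.17 79.79 81.13 82.61]
plate top 96.17
20.3167 [ 0.54  1.87 -0.08]
plate top 96.11
20.3667 [ 0.49  1.78 -0.1 ]
```

The plate has lifted about 0.3 mm, so the glass is touching the pad. Release, retreat and verify.

```bash
python3 -m handwheel '-.01 0 0 0 .7;0 0 0 0 .5;0 0 0 0 .3;0 0 0 0 .3;0 0 0 0 .3;0 0 0 0 .3;0 0 0 0 .3' && python3 -m handwheel '0 0 .3 0 .3;0 0 .7 0 .3;0 0 .9 0 .3;0 0 .9 0 .2;-.3 0 .6 0 .2;-.3 -.3 .2 0 .2;0 -.5 0 0 .2;0 -.5 0 0 .2;0 0 0 0 .2;0 0 0 0 .2;0 0 0 0 .2;0 0 0 0 .2' && python3 ph.py 2>/dev/null | tail -4
python3 - <<'E'
from h import *
img,P,K,T=cloud("top"); cv2.imwrite("pics/end.png",cv2.resize(img[130:360,200:440],(624,598))[:,:,::-1])
X,Y,Z=P[...,0],P[...,1],P[...,2]; hsv=cv2.cvtColor(img,cv2.COLOR_RGB2HSV); H,S=hsv[...,0],hsv[...,1]
q=P[(H>100)&(H<125)&(S>110)&(Z>85)&(Z<110)&(np.hypot(X-504,Y-316)<120)]; A=np.c_[q[:,:2]-[504,316],np.ones(len(q))]
print(np.linalg.lstsq(A,q[:,2],rcond=None)[0].round(4),cv2.minAreaRect(q[:,:2].astype(np.float32)))
E
```

```text
clock: 20.95
eef_pos: [410.7, 266.9, 45.6]
eef_rot: [3.142, -0.0, 0.331]
wrist_force: [1.2, -0.4, 0.1]
finger_gap: 65.4
finger_force: 0.0
clock: 21.95
eef_pos: [386.7, 215.4, 189.5]
eef_rot: [-3.142, 0.0, 0.332]
wrist_force: [-0.5, 0.2, -0.1]
finger_gap: 75.4
finger_force: 0.0
top (31, 35) 130 z pct [79.28 80.2  81.46 82.69]
top (-35, -31) 162 z pct [77.23 79.69 81.45 82.71]
plate top 96.2
22.0 [-0.   -0.02 -0.  ]
[-1.60000e-03 -1.70000e-03  9.61723e+01] ((502.84576416015625, 317.04864501953125), (59.306705474853516, 221.37191772460938), 28.024118423461914)
```

View pics/end.png

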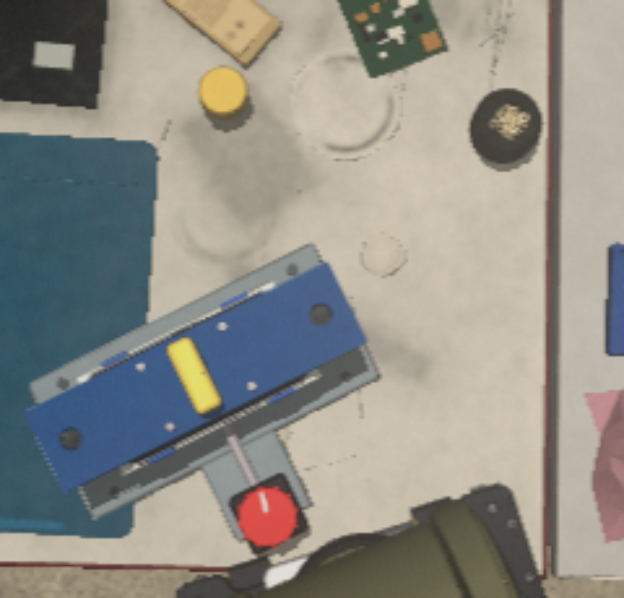

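The final picture shows the plate on both pins at (70,438) and (320,313), level and about 0.35 mm up. The arm is clear of everything, and the jar at (223,92) and tin at (506,128) are undisturbed.

```bash
python3 -c "
from cell import *; print(sign_off())"
```

```text
the job is handed in; nothing more can be done
None
```

The job is handed in (no verdict came back): the plate sits level on both pins, the phone's glass touches the pad with about 0.35 mm of lift, the arm is clear, and the jar and tin were left alone.

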